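Test the blue stone with the gem tester's probe

TASK

Wake the gem tester by pressing its green, then yellow, then blue key, each right down and let up again before the next, leaving the red key alone. Then lift the probe out of its stand and hold its sprung tip on the white dot of the blue stone, square to the stone's sloping face and gently, so that the tip is pushed in about half way. Finish while still holding the probe there, motionless in the gripper; keep the probe off the amber stone and leave the other things on the counter where they are.

Things in the scene. Friction and masses are not known exactly. Their poses are not given: they have to be found in the camera images.
- tester: gem tester console, grey box 120 x 210 x 45 mm (x, y, z), fixed to the counter; origin at the centre of its underside, z up. Four round keys 24 mm across in a row along its y axis, on the half towards its -x side, 46 mm between centres, in the order green, yellow, blue, red from +y to -y. A black display hump behind them (+x side) rises to 62 mm above the counter
- stand: fixed wooden stand, 75 x 75 x 60 mm high, origin at the centre of its underside; a 21 mm wide hole runs straight down its middle, in which the probe hangs
- probe: cordless probe, loose, 0.08-0.17 kg, tip down in the stand. Origin on its axis at the shoulder under the black grip (rests on the stand's top); z from tip to cap. Grip 28 x 28 mm square (sides along x and y), z 0 to 60 mm; orange cap 22 x 22 mm to z = 68 mm. Below: steel barrel 15 mm across to z = -36 mm, then brass sprung tip 7 mm across, rounded end at z = -50 mm when free
- tip (a joint): how far the probe's sprung tip is pushed into the barrel, m: 0 free, 0.010 fully in. The spring pushes back with about 1 N at the start of travel, 3.5 N half way (0.005) and 6 N at the end
- tip_point (a point): the very end of the brass sprung tip (moves with it); its z axis is the probe's, pointing back up to the cap
- block_blue: fixed dark wooden jewellery block, 85 x 85 mm, with a grey padded top sloping 25 degrees, low edge on its -x side (about 30 mm high), high edge on its +x side (about 70 mm); carries the blue stone. Origin at the centre of its underside, z up. It may stand on either side of the amber one
- stone_blue: round flat blue stone, 29 mm across, its face 8 mm above the padding, in a brass setting 34 mm across and 4 mm high, fixed in the middle of the sloping top of its block; origin at the centre of its back, z square out of its face (25 degrees off vertical, leaning to the block's -x side)
- blue_spot (a point): the white dot, 8 mm across, in the middle of the blue stone's face; same axes as the stone, z square out of the face
- block_amber: the same kind of block, 85 x 85 mm, up to 70 mm high, carrying the amber stone (not the one to test), fixed; origin at the centre of its underside
- stone_amber: round flat amber (orange) stone like the blue one, also with a white dot; to be left alone; origin at the centre of its back
- mug: blue mug, 80 mm across, 90 mm high, handle on its +y side; bystander, origin under its centre
- jar: amber glass jar, 60 mm across, 80 mm high; bystander, origin under its centre
- giftbox: red gift box 70 x 70 x 35 mm; bystander, origin under its centre
- bird: terracotta figurine, 52 mm across, 70 mm high; bystander, origin under its centre
- loupe: dark folding magnifier lying flat, about 95 x 48 x 12 mm, its length along its x; bystander, origin on the counter, lens centre 30 mm towards +x
- key_green (a joint): travel of the green key (to be pressed), m: 0 released, 0.006 fully down (about 4 N); springs back
- key_green_top (a point): centre of the green key's top face (67 mm above the counter when up; moves with it); 24 mm across, standing 10 mm out of a black collar 40 mm across; z up
- key_yellow (a joint): travel of the yellow key (to be pressed), m: 0 released, 0.006 fully down (about 4 N); springs back
- key_yellow_top (a point): centre of the yellow key's top face (67 mm above the counter when up; moves with it); 24 mm across, standing 10 mm out of a black collar 40 mm across; z up
- key_blue (a joint): travel of the blue key (to be pressed), m: 0 released, 0.006 fully down (about 4 N); springs back
- key_blue_top (a point): centre of the blue key's top face (67 mm above the counter when up; moves with it); 24 mm across, standing 10 mm out of a black collar 40 mm across; z up
- key_red (a joint): travel of the red key (never to be pressed), m: 0 released, 0.006 fully down (about 4 N); springs back
- key_red_top (a point): centre of the red key's top face (67 mm above the counter when up; moves with it); 24 mm across, standing 10 mm out of a black collar 40 mm across; z up
Things that resemble listed ones, but are neither listed nor needed, are in the scene too. Leave any purple look-alike of the stand alone.

How it is judged:
On the way, in this order (a step that is already met when the one before it is completed fails the run):
1. the green key is pressed down, the other keys up (value of joint key_green above 0.004 m and value of joint each of key_yellow, key_blue, key_red below 0.002 m), for 0.05 s.
2. the yellow key is pressed down, the other keys up (value of joint key_yellow above 0.004 m and value of joint each of key_green, key_blue, key_red below 0.002 m), for 0.05 s.
3. the blue key is pressed down, the other keys up (value of joint key_blue above 0.004 m and value of joint each of key_green, key_yellow, key_red below 0.002 m), for 0.05 s.
4. the probe is in the gripper, its tip lifted clear above the stand, all keys up (height (world z) of tip_point above 0.065 m and contact force between probe and stand below 0.1 N and contact force between the fingers and probe above 1 N and value of joint each of key_green, key_yellow, key_blue, key_red below 0.002 m), for 0.1 s.
At the end, for the whole second after the job is handed in: The gripper holds the probe at rest, its tip end within 6 mm of the centre of the blue stone's dot, within 0.17 rad (10 degrees) of square to the face, the sprung tip 2 to 8.5 mm in, pressing with 1 to 7 N, clear of the stand; all keys up (distance between tip_point and blue_spot below 0.006 m and angle between the z axis of probe and the z axis of stone_blue, either way round below 0.17 rad and value of joint tip between 0.002 and 0.0085 m and contact force between probe and stone_blue between 1 and 7 N and contact force between the fingers and probe above 1 N and contact force between probe and stand below 0.1 N and linear speed of probe below 0.01 m/s and angular speed of probe below 0.1 rad/s and value of joint each of key_green, key_yellow, key_blue, key_red below 0.002 m); the arm keeps its last pose, push and grip.
It fails at once if the red key is pressed (value of joint key_red above 0.004 m).
It fails at once if two keys are down at once (value of joint each of key_green, key_yellow above 0.004 m or value of joint each of key_green, key_blue above 0.004 m or value of joint each of key_green, key_red above 0.004 m or value of joint each of key_yellow, key_blue above 0.004 m or value of joint each of key_yellow, key_red above 0.004 m or value of joint each of key_blue, key_red above 0.004 m).
It fails at once if the blue stone is pressed hard (over 15 N) (contact force between stone_blue and anything else above 15 N).
It fails at once if the probe touches the amber stone (contact force between probe and stone_amber above 0.2 N).
It fails at once if another thing on the counter is moved more than 20 mm (distance of any of mug, jar, giftbox, bird, loupe from where it was at the start of the episode above 0.02 m).
It also fails if it takes over 59 s, if anything falls off the work surface, if the arm or the gripper's body presses on something with over 40 N, if the wrist force passes 120 N, or if a joint passes its speed limit or range.

ROBOT

A 7-joint arm with a two-finger parallel gripper is mounted at the origin on the work surface. World frame = base frame: x ahead of the robot, y to its left, z up, the work surface at z = 0. Lengths are in m, angles in rad, forces in N, time in s.
With the tool pointing down it reaches from about 0.35 to 0.9 m from the base axis. Payload 19.9 kg.
Tool frame: the origin (TCP) lies between the finger pads; the fingertips stand 19 mm ahead of it and the grasp point (between the pads) is the TCP; z points along the fingers, y is the line along which they close (so a half turn about z gives the same grasp; the last joint's range is limited). The gripper opens to 94 mm and grips with 3 to 60 N. Pads are 16 mm wide; open, the fingers measure 119 mm over their backs; the gripper's body (75 mm by 177 mm) begins 78 mm behind the grasp point.
Start: joints at [-1.353, 0.417, -0.01, 1.614, 0.005, 1.111, -0.053], TCP at [0.161, 0.604, 0.224] pointing down, gripper open.
Joint ranges: [-2.81, 2.81], [-0.39, 2.02], [-1.27, 1.25], [0.06, 2.57], [-1.19, 4.33], [0.19, 2], [-2.82, 2.82]. Speed limits (rad/s): [1.89, 1.89, 2.39, 2.39, 3.01, 3.01, 3.01].

INTERFACE

Orientations are given as a 3x3 rotation matrix whose columns are the frame's x, y, z axes.
In Python, from rig import robot gives the robot as it stands. Calls block until the motion is done:
- robot.move_ptp(position, orientation): joint-space move of the TCP to a pose.
- robot.move_linear(position, velocity=0.15, frame=None, threshold=None): straight line of the TCP; frame=None keeps the orientation; velocity is the mean speed in m/s. With threshold (N) it stops when the force on the tool has changed by that much, and returns True; else False.
- robot.goto_joints(angles): joint-space move.
- robot.gripper_to(opening): finger opening in m; the grip force is fixed at half the most; returns when the fingers have stopped.
- robot.pause(seconds).
- robot.ik(position, orientation): joint angles nearest the present ones, or None.
- robot.get_state(): the state.
- robot.grab_frame(name): name is "side" or "top"; returns the picture (400x640x3 uint8, red, green, blue); there is no depth.
- robot.camera_info(name): a dict with "fx", "fy", "cx", "cy" (pixels), "dist" ([k1, k2, p1, p2, k3] as OpenCV has them; the pictures are not rectified), "rvec" (rotation vector, rad) and "tvec" (3), from world to camera coordinates, as OpenCV has them. Camera axes: x right, y down, z forward; pixel columns grow to the right and rows downward; lengths in m; the calibration is good to about 2 mm. A picture is of the moment at which its call begins. camera_info takes no time and is no camera call.
A pose or a line that the arm cannot do raises robot.PlanningError and nothing moves.
- robot.sign_off(): hands the job in; it is judged then, once.
The state is a dict: "time": time; "qpos": joint angles; "joint_vel": joint speeds; "effort": joint torques, N m; "ee_pos": TCP position; "tool_rot": TCP orientation; "force": force on the tool from outside, world axes, zero at the start; "moment": the same for the moment, N m; "opening": finger opening in m; "grasp_force": force on a finger pad.
Only numpy, scipy, OpenCV 4.12 (cv2) and the standard library are available. Lean on these libraries where they do the work, as an engineer would, in place of code of your own. Each camera call takes 0.05 s, during which the arm holds its last target. There are 200 camera calls.

## Working session

There is one attempt and no reset: what is moved stays moved. The work goes in short steps, each a Python script; the robot and the scene stay as the last script left them, time stands still between calls to the robot, and variables do not carry over. Pictures are saved under pics/ and viewed, at most 10 in all, crops included, and the job is handed in when it is done.

```bash
ls; mkdir -p pics
python3 - <<'E'
from rig import robot
import cv2
for n in("side","top"):
    f=robot.grab_frame(n); cv2.imwrite(f"pics/{n}0.png",f[:,:,::-1]); print(n,robot.camera_info(n))
s=robot.get_state(); print(s)
E
```

```text
pics
side {'fx': 494.9674866430565, 'fy': 494.9674866430565, 'cx': 320.23210640099495, 'cy': 200.45715458862017, 'dist': array([0.0385699, 0.       , 0.       , 0.       , 0.       ]), 'rvec': array([ 2.22618755, -0.42565549,  0.21989899]), 'tvec': array([-0.49034845,  0.16694202,  1.17088757])}
top {'fx': 365.4109323104163, 'fy': 365.4109323104163, 'cx': 317.65385796574867, 'cy': 201.41958866378374, 'dist': array([-0.03650814,  0.        ,  0.        ,  0.        ,  0.        ]), 'rvec': array([ 2.21598273, -2.15275519,  0.10536938]), 'tvec': array([-0.02715498,  0.54096076,  0.98494641])}
{'time': 0.1, 'qpos': array([-1.35249551,  0.41791348, -0.01031384,  1.61409881,  0.00474124,
        1.11069989, -0.05301538]), 'joint_vel': array([-0.00094041, -0.00067213,  0.00077856, -0.00164254,  0.00034696,
        0.0006005 ,  0.0017958 ]), 'effort': array([ 1.59593848e-03, -8.52596641e+01,  6.40052464e-01, -4.26701403e+01,
       -4.89148346e-02,  1.63472135e-02,  1.49954178e-05]), 'ee_pos': array([0.16048856, 0.6037193 , 0.22389467]), 'tool_rot': array([[-9.66446518e-01,  2.56867867e-01, -1.66136426e-04],
       [ 2.56867894e-01,  9.66445916e-01, -1.08443524e-03],
       [-1.17994696e-04, -1.09072377e-03, -9.99999398e-01]]), 'force': array([-0.64685978,  0.26142811,  0.42066609]), 'moment': array([0.00208395, 0.00924516, 0.00513114]), 'grasp_force': 0.0, 'opening': 0.09420783110982177}
```

View pics/side0.png

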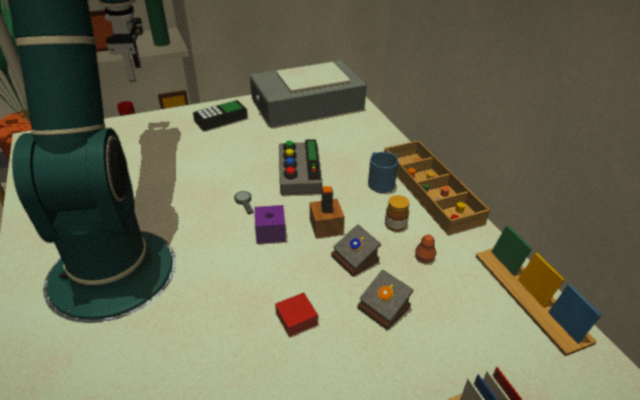

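View pics/top0.png

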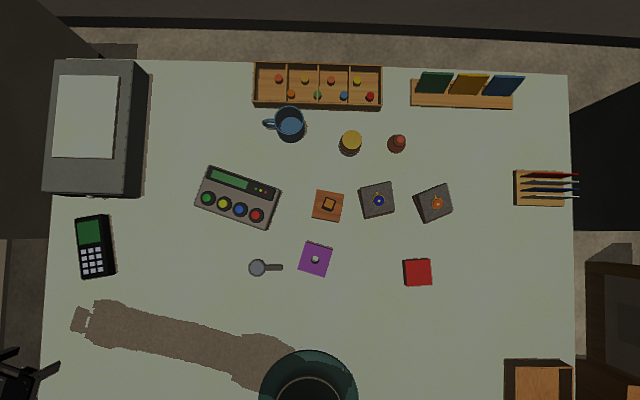

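The left picture (side) shows the wooden stand with probe (326,215), purple look-alike (270,222), blue stone (356,243) and amber stone (386,292). In the top picture they are at (328,205), (315,258), (378,200) and (438,203). The tester is at (238,197), with its keys green, yellow, blue and red running left to right from (208,198) to (256,215). The calculator at (95,247) is a look-alike. I choose the brown stand, the blue stone and the 4-key console, and will check them in one close crop.

```bash
cat > vis.py <<'E'
import cv2, numpy as np
from rig import robot
def cam(n):
    c=robot.camera_info(n); K=np.array([[c['fx'],0,c['cx']],[0,c['fy'],c['cy']],[0,0,1]])
    return K,c['dist'],np.array(c['rvec']),np.array(c['tvec'])
def ray(n,uv):
    K,d,r,t=cam(n); R=cv2.Rodrigues(r)[0]
    p=cv2.undistortPoints(np.array([[uv]],float),K,d)[0,0]
    return -R.T@t, R.T@np.array([p[0],p[1],1])
def onz(n,uv,z):
    o,v=ray(n,uv); return o+v*(z-o[2])/v[2]
def proj(n,P):
    K,d,r,t=cam(n); return cv2.projectPoints(np.array(P,float).reshape(-1,3),r,t,K,d)[0][:,0]
def tri(uvt,uvs):
    (a,u),(b,v)=ray("top",uvt),ray("side",uvs)
    s=np.linalg.lstsq(np.c_[u,-v],b-a,rcond=None)[0]
    p,q=a+s[0]*u,b+s[1]*v
    return (p+q)/2,np.linalg.norm(p-q)
def blobs(img,box,h,smin=130,vmin=60):
    x0,y0,x1,y1=box; hsv=cv2.cvtColor(img[y0:y1,x0:x1],cv2.COLOR_BGR2HSV)
    dh=np.abs((hsv[...,0].astype(int)-h+90)%180-90)
    m=((dh<9)&(hsv[...,1]>=smin)&(hsv[...,2]>=vmin)).astype('uint8')
    n,_,st,c=cv2.connectedComponentsWithStats(m)
    return [(int(st[i,4]),(c[i]+[x0,y0]).round(1).tolist()) for i in range(1,n) if st[i,4]>3]
E
python3 - <<'E'
from vis import *
T=cv2.imread('pics/top0.png');S=cv2.imread('pics/side0.png')
a=cv2.resize(T[160:235,190:390],None,fx=4,fy=4,interpolation=2)
b=cv2.resize(S[135:275,225:425],None,fx=4,fy=4,interpolation=2)
b=b[:560]
cv2.imwrite('pics/ct.png',a);cv2.imwrite('pics/cs.png',b)
for n,I,kb,sb in(("top",T,(195,185,270,230),(360,180,395,220)),("side",S,(280,137,300,180),(335,225,380,260))):
    for nm,h in(("g",60),("y",25),("b",112),("r",0)): print(n,nm,blobs(I,kb,h,100,50))
    print(n,"stone",blobs(I,sb,118,100,40))
E
```

```text
top g [(27, [241.5, 186.0]), (7, [255.4, 188.1]), (60, [206.0, 197.5])]
top y [(10, [260.2, 190.0]), (71, [222.4, 203.1])]
top b [(62, [238.8, 208.8])]
top r [(11, [265.2, 191.8]), (69, [255.1, 214.8])]
top stone [(74, [378.4, 200.3])]
side g [(39, [288.7, 143.5])]
side y [(68, [289.2, 151.5])]
side b [(55, [289.5, 160.3])]
side r [(70, [290.1, 169.9])]
side stone [(76, [354.8, 243.0])]
```

View pics/ct.png

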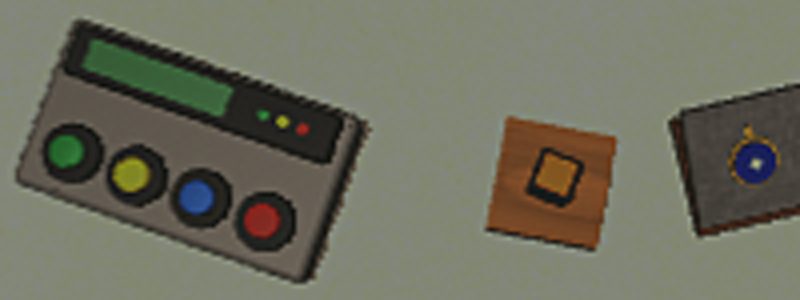

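View pics/cs.png

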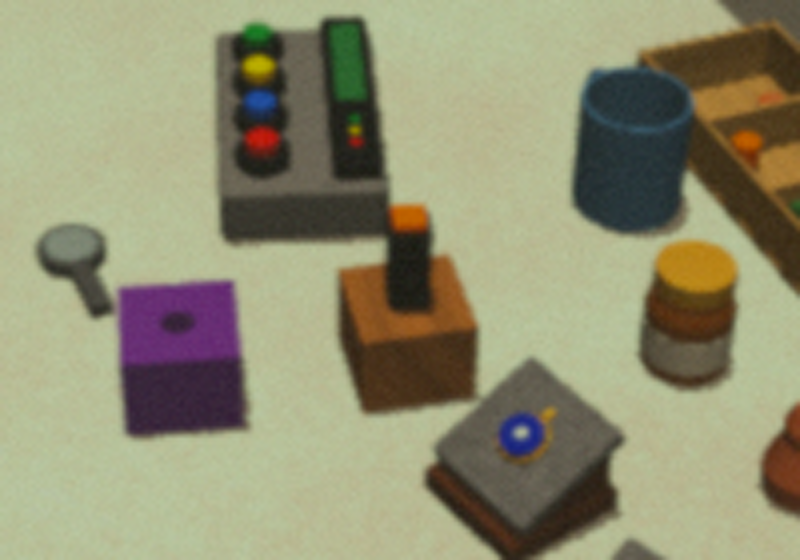

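Both crops confirm the choice. The probe, with its orange cap, stands in the brown stand (side 327,190), and the blue stone's dot is at top (378.4,200.4) and side (354.9,242.6). Next I compute the poses.

Run:
```python
from vis import *
from scipy.optimize import least_squares
np.set_printoptions(precision=4,suppress=True)
k=[((206,197.5),(288.7,143.5)),((222.4,203.1),(289.2,151.5)),((238.8,208.8),(289.5,160.3)),((255.1,214.8),(290.1,169.9))]
Z=[]
for t,s in k: Z.append(onz("top",t,.067)); print("key",Z[-1],onz("side",s,.066),*tri(t,s))
print("spacing",np.diff(np.array(Z),axis=0), np.linalg.norm(np.diff(np.array(Z),axis=0),axis=1))
print("dot",*tri((378.4,200.4),(354.9,242.6)))
ct=lambda p:(np.array(p)/4-.375+[190,160]); cs=lambda p:(np.array(p)/4-.375+[225,135])
st=[onz("top",ct(p),.06) for p in[(508,117),(616,137),(597,248),(487,230)]]
print("stand",np.mean(st,0),np.array(st)); 
sc=[onz("side",cs(p),.06) for p in[(340,272),(446,257),(476,325),(364,345)]];print("stand side",np.mean(sc,0),np.array(sc))
print("cap top",onz("top",ct((556,174)),.128),"capside",onz("side",cs((409,212)),.128), tri(ct((556,174)),cs((409,212))))
# block fit
top=np.array([(359,186),(390,180),(396,211),(365,218)])
side=cs([(532,360),(622,437),(527,530),(437,450)])
best=[]
for y0 in np.arange(4)*np.pi/2+.235:
  def pts(q):
    x,y,a=q; c,s=np.cos(a),np.sin(a); R=np.array([[c,-s,0],[s,c,0],[0,0,1]])
    P=np.array([[u*.0425,v*.0425,.05+u*.0198] for u,v in((1,1),(1,-1),(-1,-1),(-1,1))]); D=np.array([[-.008*np.sin(.4363),0,.05+.008*np.cos(.4363)]])
    return P@R.T+[x,y,0],D@R.T+[x,y,0]
  def res(q,full=0):
    P,D=pts(q);j=int(round((q[2]-.235)/(np.pi/2)))
    P=np.roll(P,j,axis=0)
    return np.r_[(proj("top",P)-top).ravel(),(proj("side",P)-side).ravel(),3*(proj("top",D)-[378.4,200.4]).ravel(),3*(proj("side",D)-[354.9,242.6]).ravel()]
  r=least_squares(res,[.6,-.15,y0]); print("block",r.x,r.cost,pts(r.x)[1]); 
  if r.cost<60: print(r.fun.reshape(-1,2))
```

```text
key [0.5395 0.2836 0.067 ] [0.5382 0.2778 0.066 ] [0.5403 0.2853 0.061 ] 0.0006256513355432031
key [0.526  0.2396 0.067 ] [0.5254 0.2366 0.066 ] [0.5264 0.2404 0.0634] 0.00038278213319646836
key [0.5122 0.1957 0.067 ] [0.5112 0.1936 0.066 ] [0.5123 0.1963 0.064 ] 0.0002553170569498968
key [0.4977 0.1522 0.067 ] [0.4973 0.1487 0.066 ] [0.4982 0.1527 0.0631] 0.000734811183090173
spacing [[-0.0135 -0.0441  0.    ]
 [-0.0137 -0.0439  0.    ]
 [-0.0145 -0.0435  0.    ]] [0.0461 0.046  0.0459]
dot [ 0.5463 -0.1733  0.0582] 0.000588933930506915
stand [ 0.5288 -0.0378  0.06  ] [[ 0.5718 -0.0074  0.06  ]
 [ 0.5606 -0.0796  0.06  ]
 [ 0.4864 -0.0687  0.06  ]
 [ 0.4962  0.0044  0.06  ]]
stand side [ 0.5291 -0.0385  0.06  ] [[ 0.4992  0.0019  0.06  ]
 [ 0.5695 -0.0086  0.06  ]
 [ 0.5602 -0.0776  0.06  ]
 [ 0.4876 -0.0697  0.06  ]]
cap top [ 0.5292 -0.0375  0.128 ] capside [ 0.5303 -0.0359  0.128 ] (array([ 0.5293, -0.0375,  0.1294]), np.float64(0.00044108241259980906))
block [ 0.5502 -0.1726  0.2669] 23.43738929506451 [[ 0.547  -0.1735  0.0573]]
[[ 0.4993  0.6409]
 [ 0.4522 -0.8065]
 [-0.8227  0.1305]
 [ 0.2624  0.454 ]
 [ 0.718  -2.9533]
 [ 1.9109 -2.7417]
 [-2.9576  1.5986]
 [-3.2001  0.6797]
 [ 0.225  -0.9142]
 [ 0.4269  0.9543]]
block [ 0.5502 -0.1726  0.2669] 23.437389295071885 [[ 0.547  -0.1735  0.0573]]
[[ 0.4993  0.6409]
 [ 0.4522 -0.8065]
 [-0.8227  0.1305]
 [ 0.2624  0.454 ]
 [ 0.7179 -2.9533]
 [ 1.9109 -2.7417]
 [-2.9576  1.5986]
 [-3.2001  0.6797]
 [ 0.225  -0.9142]
 [ 0.4269  0.9543]]
block [ 0.546  -0.1741  3.4756] 238.25157585627082 [[ 0.5492 -0.173   0.0573]]
block [ 0.546  -0.1741  3.4757] 238.25157585583048 [[ 0.5492 -0.173   0.0573]]
```

Run:
```python
from vis import *
np.set_printoptions(precision=4,suppress=True)
T=cv2.imread('pics/top0.png');S=cv2.imread('pics/side0.png')
cs=lambda p:(np.array(p)/4-.375+[225,135])
side=cs([(532,360),(622,437),(527,530),(437,450)])
for t,s in zip([(359,186),(390,180),(396,211),(365,218)],side): print(*tri(t,s))
def up(I,x,y,w,h): return cv2.resize(I[y:y+h,x:x+w],None,fx=8,fy=8,interpolation=2)
a=up(T,353,172,49,52);b=up(S,330,222,54,52)
cv2.imwrite('pics/bl.png',np.hstack([a,b[:416,:408]]))
```

```text
[ 0.5812 -0.1197  0.0594] 0.0038226884793760895
[ 0.6    -0.2023  0.0619] 0.003055711907610221
[ 0.5233 -0.2269  0.0361] 0.006035399752489897
[ 0.5025 -0.1432  0.0309] 0.00695870339031546
```

View pics/bl.png

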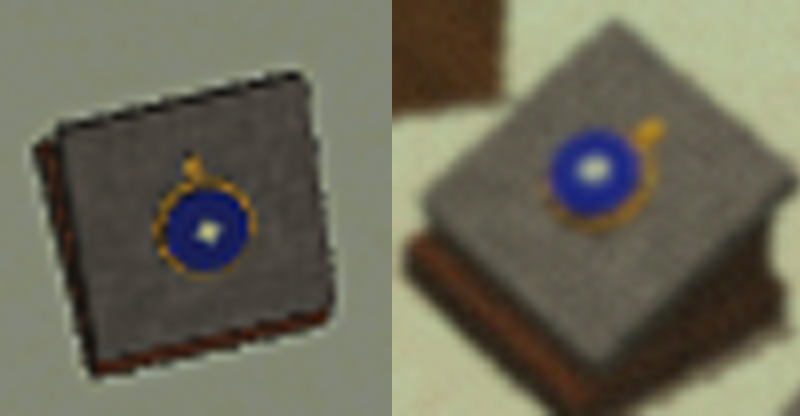

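Run:
```python
from vis import *
np.set_printoptions(precision=4,suppress=True)
t=np.array([(60,125),(303,75),(330,310),(95,362)])/8-.44+[353,172]
s=(np.array([(615,20),(795,182),(600,370),(425,205)])-[392,0])/8-.44+[330,222]
Q=[]
for a,b in zip(t,s): p,e=tri(a,b); Q.append(p); print(p,e)
d=tri(np.array([207,232])/8-.44+[353,172],(np.array([593,168])-[392,0])/8-.44+[330,222]);print("dot",d)
Q=np.array(Q); c=Q.mean(0); n=np.linalg.svd(Q-c)[2][2]; n*=np.sign(n[2]); print(c,n,np.degrees(np.arccos(n[2])), "yaw of -n",np.degrees(np.arctan2(-n[1],-n[0])))
print([np.linalg.norm(Q[i]-Q[i-1]) for i in range(4)])
e=(Q[0]-Q[1]+Q[3]-Q[2]);print("yaw from y-edges",np.degrees(np.arctan2(-e[0],e[1])))
R=[[np.cos(.2618),-np.sin(.2618),0],[np.sin(.2618),np.cos(.2618),0],[0,0,1]]
```

```text
[ 0.5783 -0.1222  0.0642] 0.0022039147142672755
[ 0.598  -0.2036  0.0623] 0.0017984291566908416
[ 0.5248 -0.2222  0.0286] 0.004468758194645932
[ 0.5044 -0.1414  0.0285] 0.004025077335559121
dot (array([ 0.5458, -0.1733,  0.0586]), np.float64(0.0004580951075800104))
[ 0.5514 -0.1724  0.0459] [-0.4014 -0.1093  0.9094] 24.58194255035023 yaw of -n 15.231285721553443
[np.float64(0.08425980080963788), np.float64(0.08378665767788245), np.float64(0.08272152857352108), np.float64(0.08330680932493681)]
yaw from y-edges 13.891393233089882
```

Block tilt comes out at 24.6° with sides of about 84 mm, the dot is at z≈58 mm, and the key spacing is 46 mm, so everything is consistent. I'll press the keys now.

Run:
```python
from vis import *
np.set_printoptions(precision=4,suppress=True)
y=np.array([.302,.953,0]);y/=np.linalg.norm(y);z=np.array([0,0,-1.]);R=np.c_[np.cross(y,z),y,z]
K=dict(green=(.5395,.2836),yellow=(.526,.2396),blue=(.5122,.1957))
robot.gripper_to(0.0)
robot.move_ptp([*K['green'],.115],R)
for n,k in K.items():
    if n!='green': robot.move_linear([*k,.105],velocity=.1)
    robot.pause(.2)
    f0=robot.get_state()['force'][2]
    hit=robot.move_linear([*k,.0785],velocity=.025,threshold=9)
    robot.pause(.2); s=robot.get_state()
    print(n,hit,s['ee_pos'],s['force'][2]-f0,s['time'],s['opening'])
    if n=='green': cv2.imwrite('pics/press.png',cv2.resize(robot.grab_frame("side")[100:200,240:370,::-1],None,fx=5,fy=5,interpolation=2))
    robot.move_linear([*k,.105],velocity=.08)
    if not(hit or s['force'][2]-f0>3): break
robot.pause(.1)
```

```text
green True [0.5395 0.2836 0.0802] 9.34314886061572 5.05 0.0007167044830744638
yellow True [0.526  0.2396 0.0802] 11.318213864052007 7.5083 0.00041159427118962717
blue True [0.5122 0.1957 0.0802] 10.627850872835989 9.9167 -0.00010965549547237022
```

View pics/press.png

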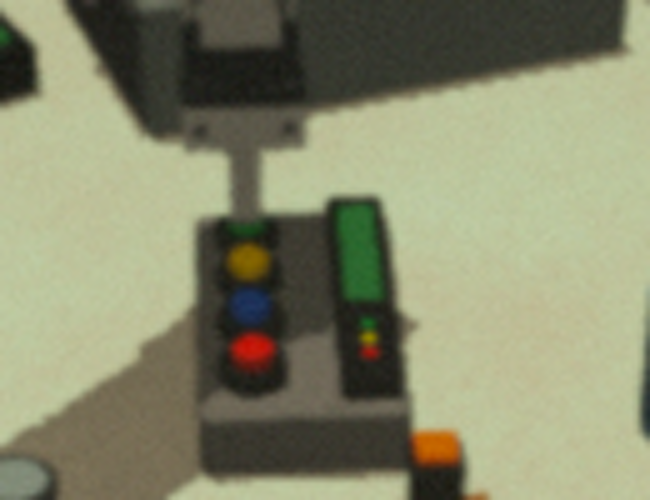

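The picture shows the closed fingers centred on the green key (side about 289,145), with the other keys up. All three presses ended on a hard stop at 5.8 mm of travel. Next I grasp the probe.

Run:
```python
from vis import *
np.set_printoptions(precision=4,suppress=True)
a=np.radians(10.);y=np.array([np.sin(a),np.cos(a),0]);z=np.array([0,0,-1.]);R=np.c_[np.cross(y,z),y,z]
p=np.array([.529,-.0377])
robot.move_linear([.5122,.1957,.2],velocity=.15)
robot.gripper_to(.07)
robot.move_ptp([*p,.2],R)
print(robot.move_linear([*p,.096],velocity=.1,threshold=8))
robot.gripper_to(0.0); s=robot.get_state();print(s['opening'],s['grasp_force'],s['force'])
robot.move_linear([*p,.22],velocity=.08); robot.pause(.3)
s=robot.get_state();print(s['time'],s['ee_pos'],s['opening'],s['grasp_force'],s['force'])
A=robot.grab_frame("side")[:,:,::-1];B=robot.grab_frame("top")[:,:,::-1]
cv2.imwrite('pics/l_side.png',A);cv2.imwrite('pics/l_top.png',B)
cv2.imwrite('pics/lift.png',cv2.resize(A[60:260,250:410],None,fx=3.6,fy=3,interpolation=2)[:600,:800])
```

```text
False
0.029751310590292433 27.43598003871739 [-1.1728 -0.1765 -0.2725]
17.2417 [ 0.529  -0.0377  0.2199] 0.029534971100675773 27.47105062007904 [-0.8837  0.0994 -2.1871]
```

View pics/lift.png

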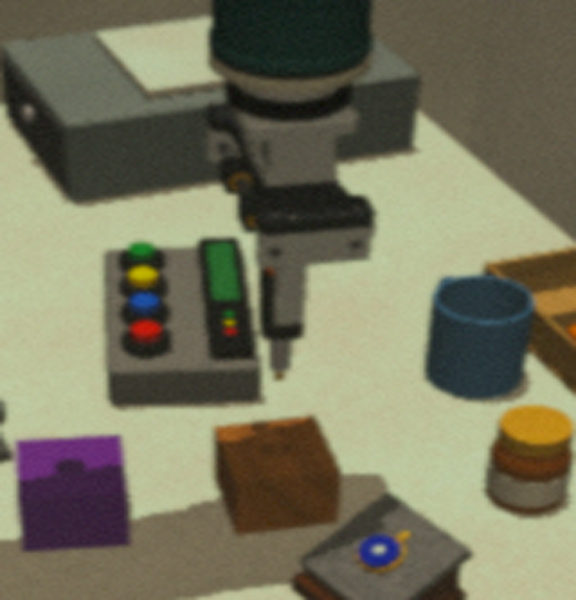

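The probe is held upright and clear of the stand, with its tip at side about (327.5,185). I'll check the tip against the model, then go to a stand-off above the dot.

Run:
```python
from vis import *
np.set_printoptions(precision=4,suppress=True)
print("tip exp",proj("side",[.529,-.0377,.134]),"seen",279/3.6-.36+250,376/3-.33+60)
a=np.radians(14.3);t=np.radians(25)
n=np.array([-np.sin(t)*np.cos(a),-np.sin(t)*np.sin(a),np.cos(t)])
y=np.array([-np.sin(a),np.cos(a),0]);z=-n;R=np.c_[np.cross(y,z),y,z]
d=np.array([.546,-.1733,.0580])
np.savez('goal.npz',n=n,R=R,d=d)
robot.move_ptp(d+.16*n,R)
robot.move_linear(d+.096*n,velocity=.08); robot.pause(.3)
s=robot.get_state();print(s['time'],s['ee_pos'],s['force'],s['force']@n, d+.01*n)
print("tip exp",proj("side",d+.01*n),proj("top",d+.01*n), "dot",proj("side",d),proj("top",d))
A=robot.grab_frame("side")[:,:,::-1];B=robot.grab_frame("top")[:,:,::-1]
up=lambda I,x,y:cv2.resize(I[y:y+50,x:x+50],None,fx=8,fy=8,interpolation=2)
cv2.imwrite('pics/near.png',np.hstack([up(A,330,205),up(B,353,172)]))
```

```text
tip exp [[326.7307 186.2343]] seen 327.14 185.00333333333333
19.8417 [ 0.5068 -0.1832  0.1452] [ 0.163  -0.3763 -1.5041] -1.3906624231643863 [ 0.5419 -0.1743  0.0671]
tip exp [[353.4819 240.694 ]] [[379.4262 201.689 ]] dot [[354.6505 242.7358]] [[378.4409 200.4309]]
```

View pics/near.png

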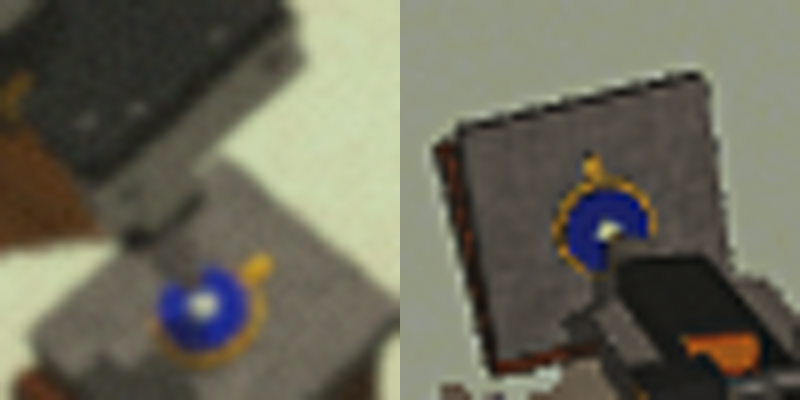

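The tip sits just short of the dot in both views: side about (353.5,240.5) and top about (380,201.5), both as predicted. I'll creep in while reading the force.

Run:
```python
from vis import *
np.set_printoptions(precision=3,suppress=True)
g=np.load('goal.npz');n,d=g['n'],g['d']
F=lambda:np.mean([(robot.pause(.03),robot.get_state()['force']@n)[1] for _ in range(6)])
f0=F(); L=.096
while L>.0775:
    L-=.002 if L>.09 else .001
    robot.move_linear(d+L*n,velocity=.02); f=F()-f0; print(round(L,4),round(f,2))
    if f>3.2: break
robot.pause(.4); s=robot.get_state(); print(s['time'],s['ee_pos'],F()-f0,s['opening'],s['grasp_force'],s['force'],s['moment'])
A=robot.grab_frame("side")[:,:,::-1];B=robot.grab_frame("top")[:,:,::-1]
up=lambda I,x,y:cv2.resize(I[y:y+50,x:x+50],None,fx=8,fy=8,interpolation=2)
cv2.imwrite('pics/touch.png',np.hstack([up(A,330,205),up(B,353,172)]))
```

```text
0.094 0.62
0.092 0.08
0.09 0.47
0.089 0.48
0.088 0.6
0.087 0.47
0.086 0.53
0.085 1.11
0.084 1.77
0.083 2.72
0.082 2.8
0.081 3.35
25.9417 [ 0.513 -0.182  0.131] 3.0741880488481073 0.029618002385789332 27.474110182374716 [-1.815 -0.603  0.931] [-0.167  0.438 -0.092]
```

View pics/touch.png

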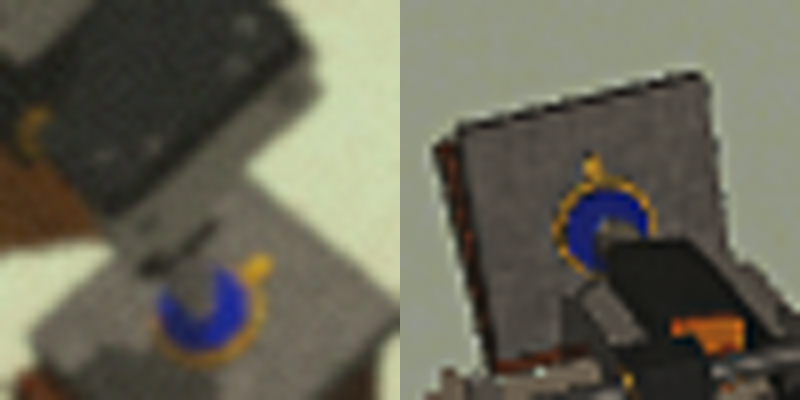

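The tip covers the white dot in both views (side about 355,242; top about 379,201). Contact began around 86 mm and the TCP is now at 81 mm, so the tip is about 5 mm in at roughly 3 N.

```bash
python3 -c "
from rig import robot
print(robot.sign_off())"
```

```text
the job is handed in; nothing more can be done
None
```

I pressed the green, yellow and blue keys in order, then lifted the probe and handed the job in with its tip held on the blue stone's dot. The tip is square to the face by my measurements, about 5 mm in at roughly 3 N; the judge's verdict was not shown.

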